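Bench brake test on the rover: select test mode, pull the brake on four clicks and hold

TASK

Turn the black mode knob on the rover's deck until its white pointer clicks in at the orange mark, and let go of it. Then pull the red brake lever on (anticlockwise seen from above) by exactly four clicks from where it rests, never letting it go over a fifth, and keep holding it there: the lever springs back if let go, so finish with the gripper still holding it. Leave the cardboard sensor box, the blue cup and the screwdriver where they are.

Things in the scene. Friction and masses are not known exactly. Their poses are not given: they have to be found in the camera images.
- rover: White four-wheeled rover, fixed in place. Chassis 280 (x) x 370 (y) mm, 370 mm in x with the black wheels; flat deck 130 mm above the table. Origin on the table under its centre, z up. In its frame the knob axis is at x -30, y 115 mm, the lever pivot at x 30, y -70; a black block 28 x 30 mm, 26 high, is fixed on the deck at x 124, y -70.
- mode_knob (a joint): Angle of the mode knob, rad, growing clockwise seen from above. Four spring detents 0.6 rad apart: 0 (white mark), 0.6 (green), 1.2 (ORANGE, the one wanted), 1.8 (blue; the stop is just after). Starts at white or green. It snaps into the nearest detent and stays; about 0.15 N m turns it.
- knob_grip (a point): On the knob's axis, 40 mm above the deck: grip here from above. The knob is a black bar 52 mm long, 14 thick, its top 48 mm above the deck, on a disc of 60 mm diameter whose top is 18 mm above the deck. The x axis points along the bar to the pointer end (white line on top at that end), z up.
- orange_mark (a point): Centre of the orange dot (13 mm across) painted on the deck, 52 mm from the knob's axis, towards the rover's -x side.
- brake_lever (a joint): Angle of the brake lever, rad, growing anticlockwise seen from above (brake on); 0 is off, 1.25 the far stop. Notches every 0.15 rad: 0, 0.15, 0.30, ... It starts seated at 0, 0.15 or 0.30. A return spring, 0.8 N m per rad, pulls it to 0; the notches add up to +-0.32 N m. Let go at 0.45 or beyond it springs back.
- lever_handle (a point): On the axis of the lever's upright black round handle, 56 mm above the deck; handle 20 mm in diameter, from 28 to 74 mm above the deck, on a red flat arm 22 mm wide. 100 mm from the pivot; x axis points from the pivot outward along the arm, z up. One click moves it 15 mm.
- lever_pivot (a point): On the lever's vertical pivot axis, 56 mm above the deck. Feel of a click: as the lever drops into a notch and starts to leave it, its resistance jumps up by 3 to 5 N at the handle within a few hundredths of a rad, then falls steadily until the next notch. Each notch entered is one click; the resting notch is not counted.
- sensor_box: Loose cardboard-brown box 50 x 60 x 40 mm standing on the deck behind the knob, origin centre of underside. Leave alone.
- cup: Loose blue cup, 76 mm across, 85 mm high, standing on the table on the +y side of the rover, origin centre of underside. Leave alone.
- screwdriver: Loose screwdriver with orange handle lying on the table on the -y side of the rover, origin under its middle. Leave alone.

How it is judged:
On the way, in this order (a step that is already met when the one before it is completed fails the run):
1. the mode knob stands at the orange mark, let go, with the lever still at rest (value of joint mode_knob between 1.05 and 1.35 rad and contact force between the fingers and mode_knob below 0.1 N and distance of lever_handle from where it was at the start of the episode below 0.006 m), for 0.2 s.
2. the brake lever is held four clicks on (distance of lever_handle from where it was at the start of the episode between 0.0526 and 0.0655 m and value of joint brake_lever above 0.45 rad and velocity of joint brake_lever between -0.1 and 0.1 rad/s and contact force between the fingers and brake_lever above 0.5 N), for 0.3 s.
At the end, for the whole second after the job is handed in: The knob stands at the orange mark (1.2 rad, +-0.15); the brake lever stands in its fourth notch from where it rested (between 3.55 and 4.45 clicks on, i.e. its handle 15 mm per click), at rest, with the fingers pressing on it; sensor box, cup and screwdriver within 20 mm of where they were (all of step 2 and value of joint mode_knob between 1.05 and 1.35 rad and distance of each of sensor_box, cup, screwdriver from where it was at the start of the episode below 0.02 m); the arm keeps its last pose, push and grip.
It fails at once if the lever goes over a fifth click (more than 4.6 clicks on) (distance of lever_handle from where it was at the start of the episode above 0.0676 m).
It fails at once if the sensor box is moved by more than 20 mm (distance of sensor_box from where it was at the start of the episode above 0.02 m).
It fails at once if the cup is moved by more than 20 mm (distance of cup from where it was at the start of the episode above 0.02 m).
It fails at once if the screwdriver is moved by more than 20 mm (distance of screwdriver from where it was at the start of the episode above 0.02 m).
It also fails if it takes over 64 s, if anything falls off the work surface, if the arm or the gripper's body presses on something with over 40 N, if the wrist force passes 120 N, or if a joint passes its speed limit or range.

ROBOT

A 6-joint arm with a two-finger parallel gripper is mounted at the origin on the work surface. World frame = base frame: x ahead of the robot, y to its left, z up, the work surface at z = 0. Lengths are in m, angles in rad, forces in N, time in s.
With the tool pointing down it reaches from about 0.275 to 0.975 m from the base axis. Payload 8.4 kg.
Tool frame: the origin (TCP) lies where the fingers leave the gripper's body, on its centre line; the fingertips stand 88 mm ahead of it and the grasp point (between the pads) lies 69 mm ahead of it (env.hold_point_z is the distance from the TCP to the grasp point, in m); z points along the fingers, y is the line along which they close (so a half turn about z gives the same grasp; the last joint's range is limited). The gripper opens to 92 mm and grips with 3 to 60 N. Pads are 20 mm wide; open, the fingers measure 128 mm over their backs; the gripper's body (75 mm by 189 mm) begins 69 mm behind the grasp point.
Start: joints at [1.322, 0.353, 1.633, -0, 1.155, -0.002], TCP at [0.153, 0.606, 0.303] pointing down, gripper open.
Joint ranges: [-2.63, 2.63], [-0.92, 2.1], [0.06, 2.66], [-1.3, 4.44], [0, 2.69], [-3.02, 3.02]. Speed limits (rad/s): [2.22, 2.22, 2.79, 3.14, 3.14, 3.14].

INTERFACE

Orientations are given as [roll, pitch, yaw] about the fixed x, y, z axes, in that order (R = Rz(yaw) Ry(pitch) Rx(roll)).
In Python, from cell import sensors, snapshot, camera_model, close_job, env gives the robot as it stands.
- The arm moves only by the tool jog_arm, never from a script. Its argument "commands" is a list of rows, each an object with "dp": the shift along the world's x, y, z each as a share of 200 mm, from -1 to 1, a list of three; "roll": the turn about the world's z as a share of 1.5 rad, from -1 to 1. In form: [{"dp": [dx, dy, dz], "roll": roll}, ...]. A call has 1 to 5 rows; each row shifts and turns the commanded pose from where the row before left it; what a row does not reach is not made up. A row lasts 1/10 s, in which the tool goes at most 50 mm and 8.59 degrees, less where a joint would pass 70% of its speed; a pose out of reach is approached as far as the arm can. A call with a number of a shift or a turn outside -1 to 1 is refused whole. A call with a gripper value outside its range is refused whole. "jaw" is the opening, from 0 (shut) to 1 (fully open), set as the call begins (left out, the last holds). The fingers move at their own pace and stop on an object; the grip force is fixed at half the most. Time passes only in rows, so rows that do not move let the fingers close. It gives the time, the measured TCP pose, the force, the opening and the grip force at its end, in the units of the state.
- sensors.get_obs(): the state, without advancing time (a new reading comes with each control period).
- snapshot(name): name is "scene" or "top" or "wrist"; returns the picture (480x640x3 uint8, blue, green, red); there is no depth.
- camera_model(name): a dict with "fovy" (degrees; the focal length in pixels is half the picture's height over the tangent of half this angle, whatever the lens; pixels are square), "cx", "cy" (the principal point, pixels), "distortion" ([k1, k2, p1, p2, k3] as OpenCV has them; the pictures are not rectified), "pose" (4x4, takes a point from camera to world coordinates). Camera axes: x right, y down, z forward; pixel columns grow to the right and rows downward; lengths in m; the calibration is good to about 2 mm. A picture is of the moment at which its call begins: read the wrist's pose just before it. camera_model takes no time and is no camera call; for the wrist camera it gives the pose at the moment of the call.
- close_job(): hands the job in; it is judged then, once.
The state is a dict: "time_s": time; "q": joint angles; "joint_velocities": joint speeds; "joint_efforts": joint torques, N m; "ee_pos": TCP position; "tcp_rot": TCP orientation; "force": force on the tool from outside, world axes, zero at the start; "wrist_torque": the same for the moment, N m; "opening": finger opening in m; "grasp_force": force on a finger pad.
Only numpy, scipy, OpenCV 4.12 (cv2) and the standard library are available. Lean on these libraries where they do the work, as an engineer would, in place of code of your own. Each camera call takes 0.05 s, during which the arm holds its last target. There are 200 camera calls.

## Working session

There is one attempt and no reset: what is moved stays moved. The work goes in short steps, Python scripts to look and compute and a tool call to move; the robot and the scene stay as the last step left them, time stands still between calls to the robot, and variables do not carry over. Pictures are saved under pics/ and viewed, at most 10 in all, crops included, and the job is handed in when it is done.

Besides the shell and the picture viewer there is one more tool, called after "Call:" as name([rows], argument=value, ...), one row to a line, values as JSON. jog_arm: Moves the arm, as the interface text tells. Its arguments: {"type":"object","properties":{"commands":{"type":"array"},"jaw":{"type":"number"}},"required":["commands"]}

```bash
mkdir -p pics
python3 - <<'E'
from cell import *
import cv2
print(sensors.get_obs())
for n in("scene","top"):
    im=snapshot(n); cv2.imwrite(f"pics/{n}1.png",im); print(n,camera_model(n))
E
```

```text
{'time_s': 0.0, 'q': array([ 1.32161734e+00,  3.53655171e-01,  1.63414083e+00, -5.48439992e-06,
        1.15521739e+00, -2.40566084e-03]), 'joint_velocities': array([ 0.00013929, -0.00062282, -0.00162981,  0.00200638, -0.00101673,
       -0.00021535]), 'joint_efforts': array([-1.90809606e-04, -5.93863142e+01, -3.34203994e+01,  6.96224836e-02,
        2.35717907e-02, -7.10356062e-05]), 'ee_pos': array([0.15258246, 0.60569159, 0.30195637]), 'tcp_rot': array([-3.14017191e+00,  1.59661428e-06,  2.89482155e+00]), 'force': array([-0.14279415,  0.01261782, -0.28128147]), 'wrist_torque': array([-0.03223327, -0.00317188, -0.00172174]), 'grasp_force': 0.0, 'opening': 0.09172642359896997}
scene {'fovy': 52.557365446799146, 'cx': 319.53103595401575, 'cy': 232.53009248436868, 'distortion': array([-0.02785594,  0.        ,  0.        ,  0.        ,  0.        ]), 'pose': array([[ 0.88467422,  0.32644088, -0.33284814,  0.93848145],
       [ 0.46615721, -0.63009911,  0.62102542, -0.51865564],
       [-0.00699923, -0.70456473, -0.70960521,  0.78913693],
       [ 0.        ,  0.        ,  0.        ,  1.        ]])}
top {'fovy': 48.63527444727503, 'cx': 321.44922773185544, 'cy': 238.31108814889134, 'distortion': array([-0.10715029,  0.        ,  0.        ,  0.        ,  0.        ]), 'pose': array([[-0.00959763, -0.9913904 ,  0.13058699,  0.48599296],
       [-0.99979342,  0.01185382,  0.01651094,  0.0441381 ],
       [-0.01791674, -0.13040155, -0.99129936,  1.10236543],
       [ 0.        ,  0.        ,  0.        ,  1.        ]])}
```

View pics/top1.png

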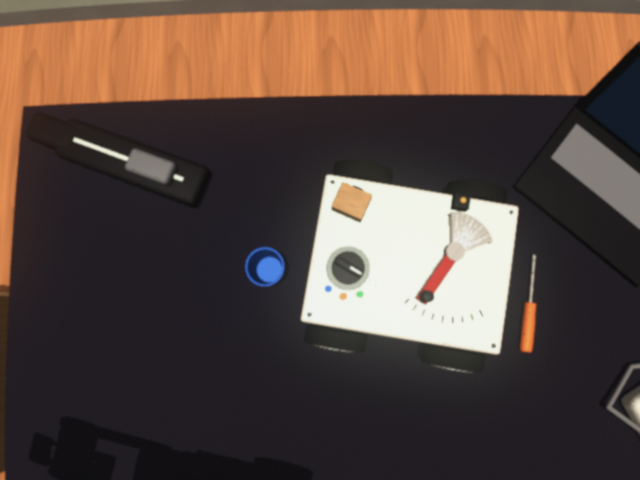

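View pics/scene1.png

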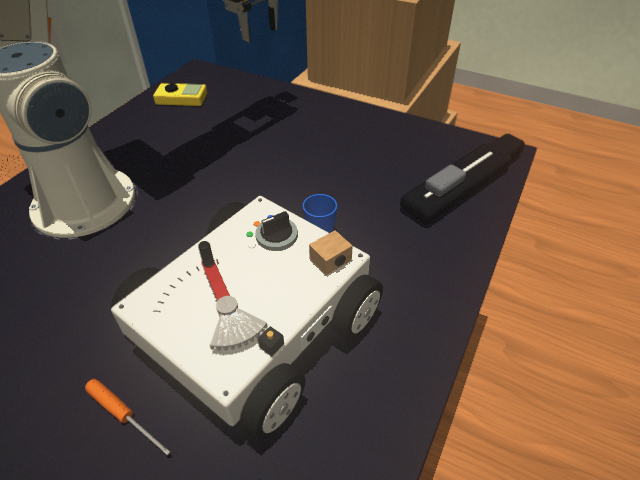

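Top view: the rover's deck corners are about (327,176), (518,207), (501,352) and (302,320). The knob is at (348,268) with its pointer right-down towards the white mark. The dots are blue (328,289), orange (343,296) and green (360,294). The lever pivot is at (456,250) and its handle at (427,297). The scene view agrees, with the box behind the knob and the cup to the left.

```bash
cat > h.py <<'E'
import cv2,numpy as np
from cell import *
def ray(n,px,cm=None):
    c=cm or camera_model(n); f=240/np.tan(np.radians(c["fovy"]/2))
    K=np.array([[f,0,c["cx"]],[0,f,c["cy"]],[0,0,1]])
    u=cv2.undistortPoints(np.array(px,float).reshape(-1,1,2),K,np.array(c["distortion"])).reshape(-1,2)
    return c["pose"][:3,3],np.c_[u,np.ones(len(u))]@c["pose"][:3,:3].T
def onz(n,px,z,cm=None):
    o,d=ray(n,px,cm); return (o+d*((z-o[2])/d[:,2])[:,None])[:,:2]
def proj(n,P,cm=None):
    c=cm or camera_model(n); f=240/np.tan(np.radians(c["fovy"]/2))
    K=np.array([[f,0,c["cx"]],[0,f,c["cy"]],[0,0,1]]); T=np.linalg.inv(c["pose"])
    return cv2.projectPoints(np.array(P,float).reshape(-1,1,3),cv2.Rodrigues(T[:3,:3])[0],T[:3,3],K,np.array(c["distortion"]))[0].reshape(-1,2)
def blobs(im,lo,hi,mn=15):
    m=cv2.inRange(cv2.cvtColor(im,cv2.COLOR_BGR2HSV),lo,hi)
    n,_,s,c=cv2.connectedComponentsWithStats(m)
    return [(c[i].round(1),s[i,4]) for i in range(1,n) if s[i,4]>=mn]
E
python3 - <<'E'
from h import *
im=cv2.imread("pics/top1.png"); g=im.min(2)
m=(g>140).astype(np.uint8); m[:170]=0; m[360:]=0; m[:,:290]=0; m[:,522:]=0
m=cv2.morphologyEx(m,cv2.MORPH_CLOSE,np.ones((5,5)))
cs=max(cv2.findContours(m,0,2)[0],key=cv2.contourArea)
p=cs.reshape(-1,2); w=onz("top",p,.13)
r=cv2.minAreaRect((w*1000).astype(np.float32)); print("rect",r)
b=cv2.boxPoints(r); print(b)
C=np.array(r[0])/1000
e=max(((b[i]-b[(i+1)%4]) for i in range(2)),key=np.linalg.norm); e=e*np.sign(e[1]); y=e/np.linalg.norm(e); x=np.array([y[1],-y[0]])
print("centre",C,"yaw",np.arctan2(x[1],x[0]))
R=np.c_[x,y]
k=C+R@[-.03,.115]; pv=C+R@[.03,-.07]; print("knob",k,"pivot",pv)
for n,lo,hi in(("orange",(5,120,150),(18,255,255)),("green",(45,80,80),(80,255,255)),("blue",(105,120,100),(125,255,255)),("red",(0,150,90),(4,255,255)),("red2",(172,150,90),(180,255,255))):
    for c,a in blobs(im,lo,hi,8):
        if 300<c[0]<520 and 170<c[1]<360:
            q=onz("top",c,.13)[0]; v=R.T@(q-k); print(n,c,a,q,"rel knob",v,np.linalg.norm(v),"ang",np.arctan2(v[1],v[0]))
print("proj knob top, pivot, ",proj("top",[[*k,.178],[*pv,.17]]))
# lever hypotheses
crop=cv2.resize(im[170:360,295:525],None,fx=3,fy=3,interpolation=cv2.INTER_CUBIC); cv2.imwrite("pics/crop1.png",crop)
E
```

```text
rect ((567.1332397460938, -104.64666748046875), (366.8358459472656, 277.2924499511719), 79.69949340820312)
[[ 397.92438  -260.31708 ]
 [ 670.74786  -309.89996 ]
 [ 736.3421     51.023743]
 [ 463.51862   100.60663 ]]
centre [ 0.56713324 -0.10464667] yaw -0.17977773
knob [0.55817999 0.01386425] pivot [ 0.58413298 -0.17888283]
orange [351.1 200.8] 770 [0.68394319 0.00438373] rel knob [0.12543156 0.0131601 ] 0.12612003565403074 ang 0.10453613749718355
orange [462.8 199.4] 14 [ 0.68436756 -0.20493011] rel knob [ 0.16327668 -0.19270444] 0.25257528857768846 ang -0.8678772708416339
orange [342.8 295.8] 19 [0.50796407 0.02243806] rel knob [-0.0509397  -0.00054352] 0.05094260009634389 ang -3.130923138009367
green [359.4 293.8] 21 [ 0.51125571 -0.00786407] rel knob [-0.04228276 -0.02976871] 0.051710809248731816 ang -2.5281612143220498
blue [327.6 288.4] 15 [0.52172349 0.04998889] rel knob [-0.04232842  0.02902361] 0.051323147964834004 ang 2.5405444526417584
red [438.4 274.4] 370 [ 0.54477541 -0.15350608] rel knob [ 0.0167391  -0.16706978] 0.1679062543480646 ang -1.4709373411390647
proj knob top, pivot,  [[347.91720878 266.20062247]
 [456.3330664  250.53919851]]
```

View pics/crop1.png

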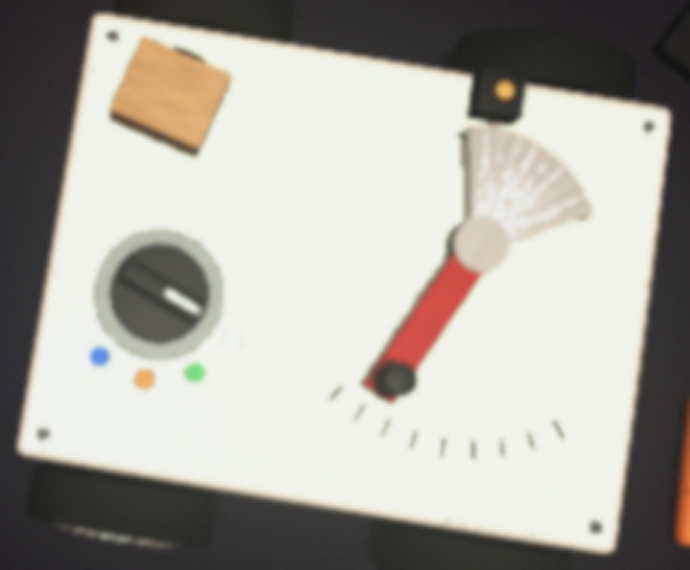

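The measurements agree: the dots lie 51–52 mm from the knob axis and 0.61 rad apart, and the deck measures 367 x 277 mm. The pointer is at the white mark, so the bar's yaw is about 1.02 mod π. I'm moving over the knob now.

Call:
jog_arm([
  {"dp": [0.135, -0.197, 0], "roll": -0.083},
  {"dp": [0.135, -0.197, 0], "roll": -0.083},
  {"dp": [0.135, -0.197, 0], "roll": -0.083},
  {"dp": [0.135, -0.197, 0], "roll": -0.083},
  {"dp": [0.135, -0.197, 0], "roll": -0.083},
], jaw=0.6)

```text
time_s: 0.6
ee_pos: [0.2882, 0.4073, 0.3025]
tcp_rot: [-3.141, 0.0, 2.268]
force: [1.1, 0.6, -0.5]
opening: 0.0555
grasp_force: 0.0
```

Run:
```python
from h import *
C=np.array([.5671,-.1046]);a=-.1798;R=np.array([[np.cos(a),-np.sin(a)],[np.sin(a),np.cos(a)]])
pv=C+R@[.03,-.07]
h=onz("top",[427,296.3],.204)[0]; v=R.T@(h-pv); print("top cam handle",h,np.linalg.norm(v),np.arctan2(v[1],v[0]), "world ang",np.arctan2(*(h-pv)[::-1]))
im=cv2.imread("pics/scene1.png")
m=(im.max(2)<60).astype(np.uint8); m[:,:190]=0;m[:,225:]=0;m[:235]=0;m[275:]=0
ys,xs=np.nonzero(m); print("dark",xs.min(),xs.max(),ys.min(),ys.max())
for t in (0,.15,.3):
  for base in [np.arctan2(v[1],v[0])-q for q in (0,)]: pass
print("scene proj top/bottom of handle from top estimate",proj("scene",[[*h,.204],[*h,.158]]))
# ticks in top crop
for p in [(335,394),(360,412),(385,428),(413,439),(443,447),(473,450),(503,448),(531,440),(559,430)]:
    q=onz("top",[p[0]/3+295,p[1]/3+170],.13)[0]; u=R.T@(q-pv); print(np.linalg.norm(u).round(4),np.arctan2(u[1],u[0]).round(3))
m=blobs(im,(0,150,90),(5,255,255),50);print(m)
```

```text
top cam handle [ 0.5036337  -0.11787223] 0.10095130631040033 2.673009740231685 world ang 2.4932097402316846
dark 199 212 242 265
scene proj top/bottom of handle from top estimate [[203.27465786 243.19819446]
 [207.96538994 261.4758421 ]]
0.1221 2.551
0.1211 2.703
0.1218 2.851
0.1217 3.001
0.1223 -3.128
0.1227 -2.978
0.1229 -2.827
0.1221 -2.681
0.1229 -2.531
[(array([216. , 281.5]), np.int32(411))]
```

Call:
jog_arm([
  {"dp": [0.135, -0.197, 0], "roll": -0.083},
  {"dp": [0.135, -0.197, 0], "roll": -0.083},
  {"dp": [0.135, -0.197, 0], "roll": -0.083},
  {"dp": [0.135, -0.197, 0], "roll": -0.083},
  {"dp": [0.135, -0.197, 0], "roll": -0.083},
])

```text
time_s: 1.1
ee_pos: [0.4233, 0.2102, 0.3027]
tcp_rot: [3.142, -0.0, 1.645]
force: [-0.1, 0.5, 0.2]
opening: 0.055
grasp_force: 0.0
```

Call:
jog_arm([
  {"dp": [0.135, -0.197, 0], "roll": -0.083},
  {"dp": [0.135, -0.197, 0], "roll": -0.083},
  {"dp": [0.135, -0.197, 0], "roll": -0.083},
  {"dp": [0.135, -0.197, 0], "roll": -0.083},
  {"dp": [0.135, -0.197, 0], "roll": -0.083},
])

```text
time_s: 1.6
ee_pos: [0.5583, 0.0131, 0.3025]
tcp_rot: [-3.141, 0.0, 1.022]
force: [0.5, 0.4, -0.1]
opening: 0.0553
grasp_force: 0.0
```

Call:
jog_arm([
  {"dp": [0, 0, 0], "roll": 0},
  {"dp": [0, 0, 0], "roll": 0},
])

```text
time_s: 1.8
ee_pos: [0.5577, 0.0142, 0.3021]
tcp_rot: [-3.14, 0.0, 1.026]
force: [-0.4, 0.1, -0.2]
opening: 0.0551
grasp_force: 0.0
```

Run:
```python
from h import *
c=camera_model("wrist");im=snapshot("wrist");cv2.imwrite("pics/wrist1.png",im);np.save("w1.npy",c,allow_pickle=True)
print(c, proj("wrist",[[.558,.0139,.178],[.5028,-.1207,.204],[.508,.0224,.13]],c))
```

```text
{'fovy': 71.76026337793317, 'cx': 318.5077077450429, 'cy': 236.9021799882697, 'distortion': array([0.00225028, 0.        , 0.        , 0.        , 0.        ]), 'pose': array([[ 0.85531962, -0.49465388, -0.154097  ,  0.60049435],
       [-0.51809948, -0.81725811, -0.25231351,  0.08559323],
       [-0.00112917,  0.29564628, -0.95529681,  0.38527083],
       [ 0.        ,  0.        ,  0.        ,  1.        ]])} [[320.04567687 264.2230556 ]
 [351.02784689 462.6786659 ]
 [262.71189065 263.45154541]]
```

View pics/wrist1.png

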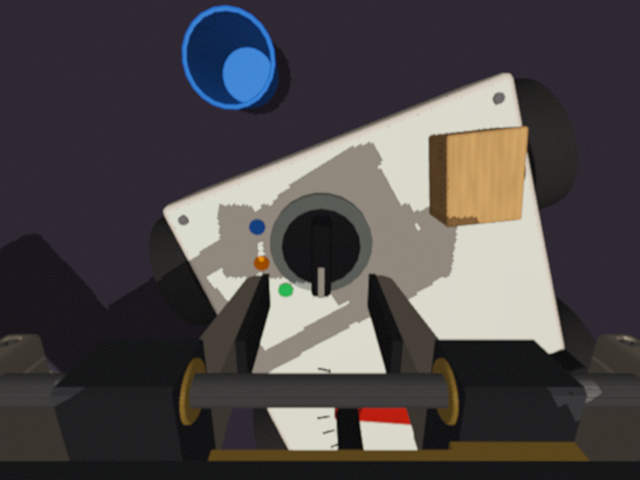

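The wrist view shows the knob bar vertical at column 321, centred between the fingers and aligned with them. The white pointer line is at (321,282) and the orange dot is at the predicted (262,263). I'll descend and close.

Call:
jog_arm([
  {"dp": [0, 0, -0.15], "roll": 0},
  {"dp": [0, 0, -0.15], "roll": 0},
  {"dp": [0, 0, 0], "roll": 0},
])

```text
time_s: 2.15
ee_pos: [0.5548, 0.0163, 0.2395]
tcp_rot: [-3.136, 0.003, 1.03]
force: [-0.7, -0.2, 0.1]
opening: 0.0552
grasp_force: 0.0
```

Call:
jog_arm([
  {"dp": [0, 0, 0], "roll": 0},
  {"dp": [0, 0, 0], "roll": 0},
  {"dp": [0, 0, 0], "roll": 0},
  {"dp": [0, 0, 0], "roll": 0},
  {"dp": [0, 0, 0], "roll": 0},
], jaw=0)

```text
time_s: 2.65
ee_pos: [0.5579, 0.0151, 0.2434]
tcp_rot: [3.141, -0.001, 1.027]
force: [-0.1, -0.3, -0.2]
opening: 0.0181
grasp_force: 0.1
```

Call:
jog_arm([
  {"dp": [0, 0, 0], "roll": 0},
  {"dp": [0, 0, 0], "roll": 0},
])

```text
time_s: 2.85
ee_pos: [0.5589, 0.0145, 0.2434]
tcp_rot: [3.138, -0.001, 1.027]
force: [4.6, -3.0, 0.3]
opening: 0.0137
grasp_force: 30.0
```

Call:
jog_arm([
  {"dp": [0, 0, 0], "roll": -0.05},
  {"dp": [0, 0, 0], "roll": -0.09},
  {"dp": [0, 0, 0], "roll": -0.09},
  {"dp": [0, 0, 0], "roll": -0.09},
  {"dp": [0, 0, 0], "roll": -0.08},
])

```text
time_s: 3.35
ee_pos: [0.5587, 0.0148, 0.2434]
tcp_rot: [3.14, -0.002, 0.422]
force: [3.1, 0.1, 1.6]
opening: 0.0137
grasp_force: 30.0
```

Call:
jog_arm([
  {"dp": [0, 0, 0], "roll": -0.09},
  {"dp": [0, 0, 0], "roll": -0.09},
  {"dp": [0, 0, 0], "roll": -0.09},
  {"dp": [0, 0, 0], "roll": -0.09},
  {"dp": [0, 0, 0], "roll": -0.05},
])

```text
time_s: 3.85
ee_pos: [0.5587, 0.0151, 0.2434]
tcp_rot: [-3.141, -0.003, -0.193]
force: [3.2, 1.0, 1.2]
opening: 0.0138
grasp_force: 30.0
```

Call:
jog_arm([
  {"dp": [0, 0, 0], "roll": 0},
  {"dp": [0, 0, 0], "roll": 0},
  {"dp": [0, 0, 0], "roll": 0},
])

```text
time_s: 4.15
ee_pos: [0.5587, 0.0151, 0.2434]
tcp_rot: [-3.141, -0.003, -0.186]
force: [5.0, 1.9, 4.3]
opening: 0.0134
grasp_force: 30.0
```

Call:
jog_arm([
  {"dp": [0, 0, 0], "roll": 0},
  {"dp": [0, 0, 0], "roll": 0},
  {"dp": [0, 0, 0], "roll": 0},
  {"dp": [0, 0, 0], "roll": 0},
  {"dp": [0, 0, 0], "roll": 0},
], jaw=0.6)

```text
time_s: 4.65
ee_pos: [0.5574, 0.015, 0.2425]
tcp_rot: [3.141, 0.001, -0.188]
force: [0.8, -0.3, -0.7]
opening: 0.0515
grasp_force: 0.0
```

Call:
jog_arm([
  {"dp": [0, 0, 0.15], "roll": 0},
  {"dp": [0, 0, 0.15], "roll": 0},
  {"dp": [0, 0, 0], "roll": 0},
  {"dp": [0, 0, 0], "roll": 0},
])

```text
time_s: 5.05
ee_pos: [0.5578, 0.0151, 0.303]
tcp_rot: [-3.141, -0.001, -0.188]
force: [-0.2, 0.3, -0.1]
opening: 0.0551
grasp_force: 0.0
```

Run:
```python
from h import *
c=camera_model("wrist");im=snapshot("wrist");cv2.imwrite("pics/wrist2.png",im)
print(sensors.get_obs()["ee_pos"],proj("wrist",[[.558,.0139,.178],[.5028,-.1207,.204],[.508,.0224,.13],[.5841,-.1789,.17]],c))
```

```text
[0.55730115 0.01505602 0.30216358] [[319.64206281 263.22185934]
 [548.21646813 322.22578663]
 [320.49084866 297.73649893]
 [607.53970196 169.09823401]]
```

View pics/wrist2.png

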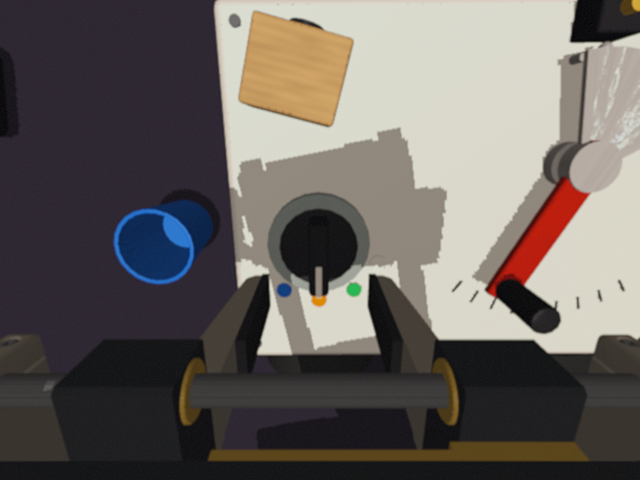

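The pointer line (319,283) now points straight at the orange dot (319,299), and the box and cup haven't moved. The lever handle top is at about (545,320), as predicted (548,322). Next I go over to the handle, with the tool's x axis along the arm.

Call:
jog_arm([
  {"dp": [-0.068, -0.169, 0.02], "roll": -0.072},
  {"dp": [-0.068, -0.169, 0], "roll": -0.072},
  {"dp": [-0.068, -0.169, 0], "roll": -0.072},
  {"dp": [-0.068, -0.169, 0], "roll": -0.072},
  {"dp": [0, 0, 0], "roll": 0},
])

```text
time_s: 5.6
ee_pos: [0.5012, -0.1228, 0.3053]
tcp_rot: [3.14, 0.002, -0.626]
force: [-0.5, 1.4, -0.8]
opening: 0.0556
grasp_force: 0.0
```

Call:
jog_arm([
  {"dp": [0, 0, 0], "roll": 0},
  {"dp": [0, 0, 0], "roll": 0},
])

```text
time_s: 5.8
ee_pos: [0.5033, -0.1195, 0.306]
tcp_rot: [3.142, 0.001, -0.618]
force: [-0.2, 0.5, 0.1]
opening: 0.0553
grasp_force: 0.0
```

Run:
```python
from h import *
c=camera_model("wrist");im=snapshot("wrist");cv2.imwrite("pics/wrist3.png",im)
print(sensors.get_obs()["ee_pos"],proj("wrist",[[.503,-.120,.204],[.5841,-.1789,.17]],c))
```

```text
[ 0.5034866  -0.119279    0.30616648] [[318.57720061 277.78601875]
 [320.18529124 105.41222027]]
```

View pics/wrist3.png

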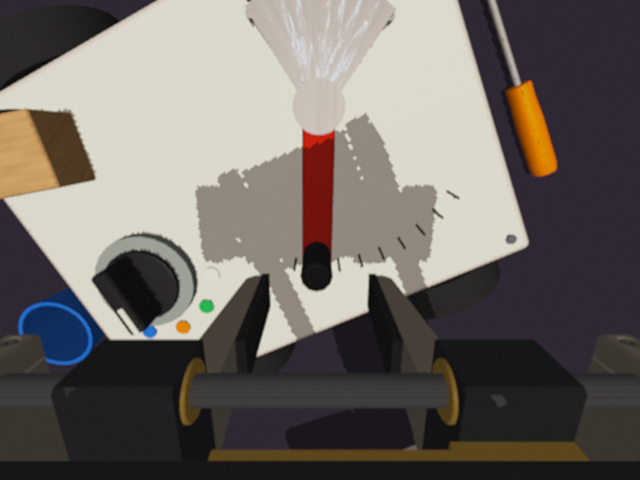

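The handle is at (317,277), predicted (319,278), so it's centred between the fingers. The pivot is straight up at (319,106). I'll descend and grip.

Call:
jog_arm([
  {"dp": [0, 0, -0.128], "roll": 0},
  {"dp": [0, 0, -0.128], "roll": 0},
  {"dp": [0, 0, 0], "roll": 0},
  {"dp": [0, 0, 0], "roll": 0},
])

```text
time_s: 6.25
ee_pos: [0.5035, -0.1194, 0.2555]
tcp_rot: [3.141, 0.001, -0.618]
force: [-0.2, 0.2, 0.2]
opening: 0.055
grasp_force: 0.0
```

Call:
jog_arm([
  {"dp": [0, 0, 0], "roll": 0},
  {"dp": [0, 0, 0], "roll": 0},
  {"dp": [0, 0, 0], "roll": 0},
  {"dp": [0, 0, 0], "roll": 0},
  {"dp": [0, 0, 0], "roll": 0},
], jaw=0)

```text
time_s: 6.75
ee_pos: [0.5037, -0.1198, 0.2559]
tcp_rot: [-3.14, -0.0, -0.62]
force: [2.4, 4.3, 1.7]
opening: 0.0194
grasp_force: 30.0
```

Call:
jog_arm([
  {"dp": [0, 0, 0], "roll": 0},
  {"dp": [0, 0, 0], "roll": 0},
])

```text
time_s: 6.95
ee_pos: [0.5037, -0.1198, 0.2559]
tcp_rot: [-3.14, -0.0, -0.62]
force: [2.0, 5.2, 3.7]
opening: 0.0196
grasp_force: 30.0
```

Gripped with an opening of 19.6 mm, and the handle sits 99.8 mm from the pivot as it should. Pulling along the arc in half-click steps.

Call:
jog_arm([
  {"dp": [-0.021, -0.032, 0], "roll": 0.05},
  {"dp": [-0.019, -0.032, 0], "roll": 0.05},
  {"dp": [0, 0, 0], "roll": 0},
])

```text
time_s: 7.25
ee_pos: [0.4956, -0.1331, 0.2559]
tcp_rot: [-3.141, -0.001, -0.469]
force: [2.5, 6.0, 3.4]
opening: 0.0194
grasp_force: 30.0
```

Call:
jog_arm([
  {"dp": [-0.016, -0.034, 0], "roll": 0.05},
  {"dp": [-0.014, -0.035, 0], "roll": 0.05},
  {"dp": [0, 0, 0], "roll": 0},
])

```text
time_s: 7.55
ee_pos: [0.4899, -0.1468, 0.2559]
tcp_rot: [-3.141, -0.002, -0.321]
force: [3.0, 6.3, 3.0]
opening: 0.0191
grasp_force: 30.0
```

Call:
jog_arm([
  {"dp": [-0.011, -0.036, 0], "roll": 0.05},
  {"dp": [-0.008, -0.036, 0], "roll": 0.05},
  {"dp": [0, 0, 0], "roll": 0},
])

```text
time_s: 7.85
ee_pos: [0.4864, -0.161, 0.2559]
tcp_rot: [-3.141, -0.002, -0.171]
force: [5.0, 6.6, 4.4]
opening: 0.0195
grasp_force: 30.0
```

Call:
jog_arm([
  {"dp": [-0.003, -0.018, 0], "roll": 0.025},
  {"dp": [-0.003, -0.018, 0], "roll": 0.025},
])

```text
time_s: 8.05
ee_pos: [0.4854, -0.1678, 0.2559]
tcp_rot: [-3.141, -0.002, -0.097]
force: [4.5, 6.1, 1.7]
opening: 0.0194
grasp_force: 30.0
```

Call:
jog_arm([
  {"dp": [-0.001, -0.012, 0], "roll": 0.017},
  {"dp": [0, 0, 0], "roll": 0},
])

```text
time_s: 8.25
ee_pos: [0.4852, -0.1706, 0.2559]
tcp_rot: [-3.141, -0.002, -0.072]
force: [4.6, 3.4, 2.6]
opening: 0.0195
grasp_force: 30.0
```

Call:
jog_arm([
  {"dp": [-0.001, -0.012, 0], "roll": 0.017},
  {"dp": [0, 0, 0], "roll": 0},
])

```text
time_s: 8.45
ee_pos: [0.485, -0.1731, 0.2559]
tcp_rot: [3.141, -0.002, -0.046]
force: [4.5, 3.1, 2.3]
opening: 0.0194
grasp_force: 30.0
```

Call:
jog_arm([
  {"dp": [0, -0.012, 0], "roll": 0.016},
  {"dp": [0, 0, 0], "roll": 0},
])

```text
time_s: 8.65
ee_pos: [0.4849, -0.1751, 0.2559]
tcp_rot: [-3.141, -0.002, -0.023]
force: [4.4, 5.5, 3.3]
opening: 0.019
grasp_force: 30.0
```

Run:
```python
from h import *
o=sensors.get_obs();P=np.array([.5841,-.1789]);e=o["ee_pos"][:2]
s=np.array([.5037,-.1198]);print(e,"chord",np.linalg.norm(e-s),"dang",np.arctan2(*(e-P)[::-1])-np.arctan2(*(s-P)[::-1]),o["force"],o["time_s"])
im=snapshot("top");cv2.imwrite("pics/top2.png",cv2.resize(im[170:360,295:525],None,fx=3,fy=3,interpolation=cv2.INTER_CUBIC))
```

```text
[ 0.48494905 -0.17505862] chord 0.05835334994317693 dang 0.59515688178822 [4.44840649 5.5384821  3.27094219] 8.65
```

View pics/top2.png

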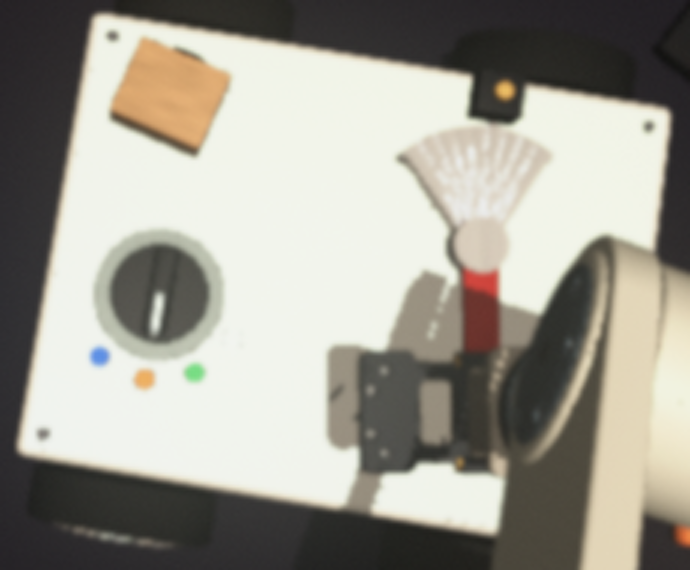

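The top view shows the pointer on the orange dot and the lever arm turned 0.595 rad, with the handle moved 58.4 mm. The resistance jumped from 3.1 to 5.5 N right there, which is the fourth click. I'll hold, then check.

Call:
jog_arm([
  {"dp": [0, 0, 0], "roll": 0},
  {"dp": [0, 0, 0], "roll": 0},
  {"dp": [0, 0, 0], "roll": 0},
  {"dp": [0, 0, 0], "roll": 0},
  {"dp": [0, 0, 0], "roll": 0},
])

```text
time_s: 9.2
ee_pos: [0.4849, -0.175, 0.2559]
tcp_rot: [-3.141, -0.002, -0.023]
force: [4.9, 5.0, 3.2]
opening: 0.0195
grasp_force: 30.0
```

Run:
```python
from cell import *
o=sensors.get_obs();print(o["ee_pos"],o["grasp_force"],o["force"])
print(close_job())
```

```text
[ 0.48493211 -0.17496766  0.25587081] 30.00072866678238 [4.8616065  5.0334436  3.18650398]
the job is handed in; nothing more can be done
None
```

The job is handed in (no verdict came back): the knob points at the orange mark and is let go, the brake lever is held four clicks on (about 0.595 rad, handle moved 58 mm), and nothing touched the box, cup or screwdriver.

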